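# Turn a clamping caul over on the flip ramp

## Task

Pull the wooden spacer out of the slot in the jig's landing bed and leave it in the open tray. Then pick up the cork-faced caul, cork side up, and let it drop across the top edge of the jig's ramp, so that it tips over that edge and ends lying flat on the landing bed with its cork face down. Leave the screw clamp, the glue jar and the screwdriver where they are.

Things in the scene. Friction and masses are not known exactly. Their poses are not given: they have to be found in the camera images.
- jig: Wooden turn-over jig, fixed to the bench. Origin: on the bench straight below the middle of the ramp's top edge (the lip); +x points from the lip out over the landing bed, z up. The ramp is a board 40 wide (y), 10 thick, on posts; its upper face rises at 30 degrees from x -87 to the lip at x 0, 180 above the bench. Open space under the lip. Sizes in mm
- lip (a point): Middle of the ramp's top edge, 180 above the bench; the edge runs along the jig's y. A 90 x 50 plate let go level, its length along x, about 4 mm above the lip and its middle 20 mm past it in +x, tips nose down over the lip, turns right over in the 138 mm fall and stops upside down on the bed; with its middle short of the lip it slides back down the ramp. Sizes in mm
- bed (a point): Point on the level landing bed, at jig x 70, y 0; bed top 42 above the bench. The bed reaches from jig x -25 to 165 and is 108 wide (y +-54), with a wooden rim 18 high along both sides and the far end. Sizes in mm
- slot (a point): Centre of the slot's mouth in the bed, at jig x 105, y 0, 42 above the bench; the slot is 10 wide (jig x), 42 long (jig y) and 34 deep. Sizes in mm
- spacer: Loose dark wooden spacer, 8 thick (its x), 38 wide (its y), 60 tall (its z), 20 g or so. Origin at the centre of its foot. It stands upright in the slot with its top 26 mm above the bed, 1 mm free on each side of its thickness. Sizes in mm
- caul: Loose wooden plate, 90 long (x) x 50 wide (y) x 8 thick (z), about 50 g, one face covered with cork, the other bare wood with two small steel discs. Origin at the centre of the bare face, +z pointing out of the cork face (up at the start). It lies level on the stand. Sizes in mm
- stand: Fixed wooden stand under the caul, origin at the centre of its underside. Foot 100 x 70 x 10 high, on it a block 70 long (x) x 34 wide (y) whose top is 50 above the bench, so the caul's long sides overhang it by 8 mm each. Sizes in mm
- tray: Fixed open plywood tray, 150 (x) x 120 (y) x 35 high, walls and floor 6 thick. Origin at the centre of its underside. Sizes in mm
- clamp: Bystander: loose turned wooden screw clamp, standing, 42 in diameter and 126 tall. Origin at the centre of its foot. Sizes in mm
- glue: Bystander: loose amber glue jar, 56 in diameter, 120 tall. Origin at the centre of its foot. Sizes in mm
- driver: Bystander: loose screwdriver with a wooden handle, 180 long, lying on the bench. Origin at the middle of its length, underneath, x towards its tip. Sizes in mm
Mind the look-alikes: they are no part of the job. Leave any white or yellow look-alike of the tray alone.

How it is judged (in metres and radians):
On the way, in this order (a step that is already met when the one before it is completed fails the run):
1. the spacer lies in the tray, let go (x of spacer in the frame of tray between -0.075 and 0.075 m and y of spacer in the frame of tray between -0.06 and 0.06 m and height (world z) of spacer below 0.045 m and contact force between the fingers and spacer below 0.05 N), for 0.2 s.
2. the caul, let go by the fingers and not yet turned over, rests on or strikes the ramp's edge (contact force between caul and jig above 0.02 N and z of caul in the frame of jig above 0.12 m and angle between caul's own z axis and vertical below 1.4 rad and contact force between the fingers and caul below 0.02 N).
At the end, for the whole second after the job is handed in: The caul lies at rest flat on the landing bed, cork face down within 8 degrees of level, bare face 45 to 55 mm above the bench and its middle within the bed's rims; the spacer is inside the tray, its foot lower than 45 mm above the bench (angle between caul's own z axis and vertical above 3 rad and z of caul in the frame of jig between 0.045 and 0.055 m and x of caul in the frame of jig between -0.025 and 0.165 m and y of caul in the frame of jig between -0.054 and 0.054 m and linear speed of caul below 0.02 m/s and x of spacer in the frame of tray between -0.075 and 0.075 m and y of spacer in the frame of tray between -0.06 and 0.06 m and height (world z) of spacer below 0.045 m); the robot touches nothing.
It fails at once if the screw clamp is moved by more than 30 mm or tipped (distance of clamp from where it was at the start of the episode above 0.03 m or angle between clamp's own z axis and vertical above 0.5 rad).
It fails at once if the glue jar is moved by more than 30 mm or tipped (distance of glue from where it was at the start of the episode above 0.03 m or angle between glue's own z axis and vertical above 0.5 rad).
It fails at once if the screwdriver is moved by more than 30 mm (distance of driver from where it was at the start of the episode above 0.03 m).
It also fails if it takes over 64 s, if anything falls off the work surface, if the arm or the gripper's body presses on something with over 40 N, if the wrist force passes 120 N, or if a joint passes its speed limit or range.

## Robot

A 6-joint arm with a two-finger parallel gripper is mounted at the origin on the work surface. World frame = base frame: x ahead of the robot, y to its left, z up, the work surface at z = 0. Lengths are in mm, angles in rad, forces in N, time in s.
With the tool pointing down it reaches from about 350 to 975 mm from the base axis. Payload 7.1 kg.
Tool frame: the origin (TCP) lies at the very end of the fingers, on their centre line; the grasp point (between the pads) lies 19 mm behind it; z points along the fingers, x is the direction in which the jaws open and shut, and the axes are right-handed (so a half turn about z gives the same grasp; the last joint's range is limited). The gripper opens to 88 mm and grips with 3 to 60 N. Pads are 20 mm wide; open, the fingers measure 115 mm over their backs; the gripper's body (75 mm by 178 mm) begins 61 mm behind the grasp point.
Start: joints at [-1.311, 0.423, 1.63, -0, 1.089, -0.019], TCP at [172.02, -600.844, 222.675] pointing down, gripper open.
Joint ranges: [-3, 3], [-0.9, 2.11], [0.09, 2.58], [-1.31, 4.45], [0.11, 2.69], [-2.54, 2.54]. Speed limits (rad/s): [2.39, 2.39, 3.01, 3.14, 3.14, 3.14].

## Interface

Orientations are given as a rotation vector (axis times angle).
In Python, from workcell import ctrl gives the robot as it stands. The module is installed in compiled form; this text tells all that it offers.
- The arm moves only by the tool move_arm, never from a script. Its argument "motion" is a list of rows, each a list of 2 entries, a list of its own where there are three numbers: the shift along the tool's x, y, z normalised to -1 to 1, where 1 is 150 mm, then the turn, a rotation vector about the tool's x, y, z normalised to -1 to 1, where 1 is 60 degrees. In form: [[[x, y, z], [rx, ry, rz]], ...]. A call has exactly 5 rows; each row is the pose to reach, as a shift and turn from the pose commanded when the call began, along the tool's axes at that moment; what a row does not reach only later rows make up. A row lasts 1/8 s, in which the tool goes at most 62.5 mm and 10.7 degrees, less where a joint would pass 70% of its speed; a pose out of reach is approached as far as the arm can. A call with a number of a shift or a turn outside -1 to 1 is refused whole. A call with a gripper value outside its range is refused whole. "gripper" is the opening, from 0 (shut) to 1 (fully open), set as the call begins (left out, the last holds). The fingers move at their own pace and stop on an object; the grip force is fixed at half the most. Time passes only in rows, so rows that repeat a pose let the fingers close, or fill a call up. It gives the time, the measured TCP pose, the force and the opening at its end, in the units of the state.
- ctrl.get_obs(): the state, without advancing time (a new reading comes with each control period).
- ctrl.get_image(name): name is "side" or "top"; returns a dict with "pixels" (400x640x3 uint8, red, green, blue), "camera_matrix" (3x3 intrinsics, pixels), "R" (3x3) and "t" (3): a world point X has camera coordinates R X + t. Camera axes: x right, y down, z forward; pixel columns grow to the right and rows downward; lengths in mm; the calibration is good to about 2 mm. A picture is of the moment at which its call begins. There is no depth.
- ctrl.close_job(): hands the job in, once; it reports no verdict.
Trained networks look in the newest picture that a camera, given by its name, has taken for a name from the list of things; names that differ only in an ending like _2 or _b are one class to them, and where a whole thing is asked for, a point or a joint stands for the part that bears it (a point fixed in the world has none). Each returns a list of dicts, best first, with "p" (0 to 1); they miss things now and then, are a little off and sometimes report something else, mostly with a low value. They report only what shows in the picture. A call takes as long as a camera call. They do not tell look-alikes from the thing itself.
- ctrl.boxes_of(camera, name): "location" ([x, y, z] in mm, in world coordinates, good to about 4 mm: the middle of the surface that is visible of it).
- ctrl.regions_of(camera, name): "mask" (400x640 bool, what is visible of it).
- ctrl.pinpoint(camera, name): "location" ([x, y, z] in mm, in world coordinates, good to about 4 mm: a listed point, or the origin of a listed thing).
The state is a dict: "t": time; "qpos": joint angles; "qvel": joint speeds; "joint_torque": joint torques, N m; "ee_pos": TCP position; "orientation": TCP orientation; "ft_force": force on the tool from outside, world axes, zero at the start; "moment": the same for the moment, N m; "width": finger opening in mm.
Only numpy, scipy, OpenCV 4.12 (cv2) and the standard library are available. Lean on these libraries where they do the work, as an engineer would, in place of code of your own. Each camera call takes 0.05 s, during which the arm holds its last target.

## Working session

There is one attempt and no reset: what is moved stays moved. The work goes in short steps, Python scripts to look and compute and a tool call to move; the robot and the scene stay as the last step left them, time stands still between calls to the robot, and variables do not carry over. Pictures are saved under pics/ and viewed, and the job is handed in when it is done.

Besides the shell and the picture viewer there is one more tool, called after ">>>" by a JSON object that holds its "op" and its "data". move_arm: Moves the arm, as the interface text tells. Its arguments: {"type":"object","properties":{"motion":{"type":"array","items":{"type":"array"}},"gripper":{"type":"number"}},"required":["motion"]}

```bash
mkdir -p pics; ls; python3 - <<'E'
from workcell import ctrl
import cv2
o=ctrl.get_obs();print({k:o[k] for k in('t','ee_pos','orientation','width')})
for c in('side','top'):
    im=ctrl.get_image(c);cv2.imwrite(f'pics/{c}0.png',im['pixels'][:,:,::-1])
    print(c,im['camera_matrix'],im['R'],im['t'])
    for n in('jig','lip','bed','slot','spacer','caul','stand','tray','clamp','glue','driver'):
        print(n,[(round(d['p'],2),[round(float(v)) for v in d['location']]) for d in ctrl.pinpoint(c,n)])
E
```

```text
pics
{'t': 0.0, 'ee_pos': array([ 171.88363137, -600.33640062,  221.90185904]), 'orientation': array([-2.50776567e+00,  1.89070082e+00,  1.85514371e-03]), 'width': 88.085516826082}
side [[503.66516682   0.         316.21561301]
 [  0.         503.66516682 198.27442084]
 [  0.           0.           1.        ]] [[-0.76540625 -0.64332239 -0.01701695]
 [-0.44175516  0.54444857 -0.71304146]
 [ 0.46798039 -0.53824907 -0.70091533]] [ 392.29029144  360.09194539 1166.50023697]
jig [(0.95, [535, 203, -3])]
lip [(0.8, [527, 201, 178])]
bed [(0.78, [596, 186, 47])]
slot [(0.85, [633, 174, 46]), (0.7, [532, -107, 0])]
spacer [(0.52, [631, 175, 5])]
caul [(0.57, [565, -303, 49])]
stand [(0.58, [558, -301, 1])]
tray [(0.78, [666, -494, -2]), (0.76, [314, -236, 0]), (0.74, [356, -463, 7]), (0.57, [535, -107, 2])]
clamp [(0.83, [744, -73, 0])]
glue [(0.57, [376, 420, 3])]
driver [(0.15, [596, 186, 45])]
top [[511.74393482   0.         311.14261681]
 [  0.         511.74393482 202.62351536]
 [  0.           0.           1.        ]] [[ 0.00768972 -0.99993034  0.00895489]
 [-0.9874611  -0.00900527 -0.15760548]
 [ 0.15767514 -0.00763066 -0.98746155]] [ -24.09744619  545.43806088 1597.11005381]
jig [(0.63, [628, 173, 41]), (0.56, [526, 201, 0])]
lip [(0.55, [528, 203, 176])]
bed [(0.61, [595, 184, 44]), (0.56, [540, -106, -1])]
slot [(0.57, [630, 173, 39])]
spacer [(0.6, [742, -71, -2]), (0.4, [625, 172, 12]), (0.34, [742, -295, -3])]
caul [(0.82, [562, -297, 51])]
stand [(0.47, [566, -298, -3])]
tray [(0.85, [666, -494, -4]), (0.82, [314, -236, 1]), (0.79, [361, -460, 0]), (0.74, [540, -104, -3])]
clamp [(0.64, [741, -73, -4])]
glue [(0.9, [378, 414, 1])]
driver [(0.75, [747, -296, -2])]
```

View pics/side0.png

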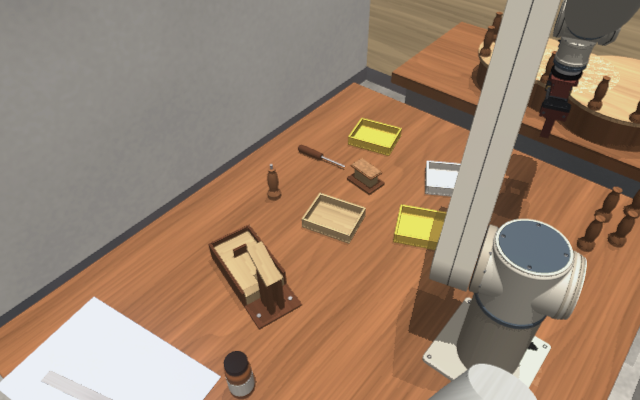

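View pics/top0.png

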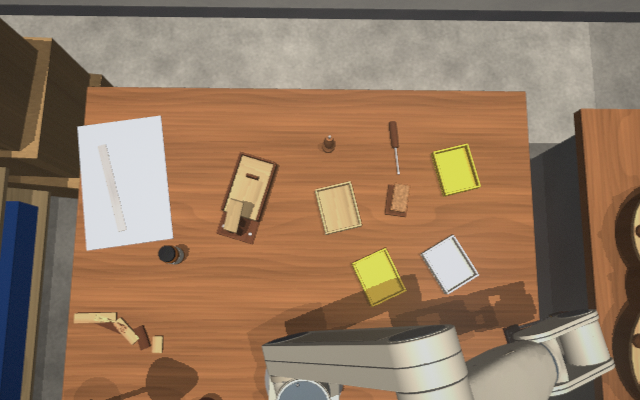

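```bash
cat > h.py <<'E'
from workcell import ctrl
import cv2,numpy as np
def proj(im,X):
    X=np.atleast_2d(X).astype(float);c=X@np.array(im['R']).T+im['t'];p=c@np.array(im['camera_matrix']).T;return p[:,:2]/p[:,2:]
def back(im,uv,z):
    uv=np.atleast_2d(uv).astype(float);R=np.array(im['R']);C=-R.T@im['t']
    d=np.c_[uv,np.ones(len(uv))]@np.linalg.inv(im['camera_matrix']).T@R
    return C+d*((z-C[2])/d[:,2])[:,None]
def box(x,y,yaw,l,w,z0,z1):
    c,s=np.cos(yaw),np.sin(yaw);P=[]
    for z in(z0,z1):
        for a,b in((-1,-1),(1,-1),(1,1),(-1,1)):
            P.append([x+c*a*l/2-s*b*w/2,y+s*a*l/2+c*b*w/2,z])
    return np.array(P)
def draw(img,im,P,col,k,o):
    q=((proj(im,P)-o+.5)*k).astype(int)
    for i in range(4):
        for a,b in((i,(i+1)%4),(i+4,(i+1)%4+4),(i,i+4)): cv2.line(img,tuple(map(int,q[a])),tuple(map(int,q[b])),col,1)
def crop(im,u0,v0,w,h,k):
    return cv2.resize(im['pixels'][v0:v0+h,u0:u0+w,::-1],None,fx=k,fy=k,interpolation=cv2.INTER_CUBIC)
E
python3 - <<'E'
from h import *
from scipy.optimize import minimize
for c in('side','top'):
    im=ctrl.get_image(c)
    for n,l,w,z0,z1 in(('caul',90,50,50,58),('tray',150,120,0,35)):
        for d in ctrl.regions_of(c,n):
            m=d['mask'].astype(np.uint8)
            v,u=np.nonzero(m); g=back(im,[[u.mean(),v.mean()]],z1)[0]
            if n=='tray' and np.hypot(g[0]-538,g[1]+106)>60: continue
            if n=='caul' and np.hypot(g[0]-563,g[1]+300)>60: continue
            mk=cv2.resize(m*255,None,fx=4,fy=4,interpolation=cv2.INTER_LINEAR)>127
            def cost(p):
                h=cv2.convexHull(((proj(im,box(p[0],p[1],p[2],l,w,z0,z1))+.5)*4).astype(np.float32)).round().astype(np.int32)
                a=np.zeros(mk.shape,np.uint8);cv2.fillConvexPoly(a,h,1);a=a>0
                return 1-(a&mk).sum()/(a|mk).sum()
            best=min((minimize(cost,[g[0],g[1],y],method='Nelder-Mead',options=dict(initial_simplex=[[g[0],g[1],y],[g[0]+8,g[1],y],[g[0],g[1]+8,y],[g[0],g[1],y+.2]])) for y in np.arange(-1.5,1.6,.4)),key=lambda r:r.fun)
            print(c,n,round(d['p'],2),m.sum(),best.x.round(2),round(best.fun,3))
E
```

```text
side caul 0.88 338 [ 5.6374e+02 -3.0140e+02 -1.8000e-01] 0.107
side tray 0.57 2036 [ 5.3481e+02 -1.0551e+02  2.4000e-01] 0.034
top caul 0.69 458 [ 5.6507e+02 -3.0346e+02 -1.7000e-01] 0.053
top tray 0.72 1773 [ 5.3387e+02 -1.0648e+02  2.5000e-01] 0.025
```

```bash
python3 - <<'E'
from h import *
def jb(x,y,yaw,px,py,l,w,z0,z1):
    c,s=np.cos(yaw),np.sin(yaw);return box(x+c*px-s*py,y+s*px+c*py,yaw,l,w,z0,z1)
S=[]
for c,o in(('side',(200,215)),('top',(200,140))):
    im=ctrl.get_image(c);k=4;a=crop(im,o[0],o[1],100,110,k);raw=a.copy()
    J=(529,202,-.27)
    draw(a,im,jb(*J,70,0,190,108,42,42),(0,255,0),k,np.array(o))
    draw(a,im,jb(*J,105,0,8,38,42,68),(255,0,0),k,np.array(o))
    draw(a,im,jb(*J,-43.5,0,87,40,180,180)*1,(0,0,255),k,np.array(o)) if 0 else None
    P=jb(*J,-43.5,0,87,40,180,180);P[[0,3,4,7],2]-=50.2;draw(a,im,P,(0,0,255),k,np.array(o))
    S.append(a)
cv2.imwrite('pics/jig0.png',np.hstack(S))
E
```

```text
(no output)
```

View pics/jig0.png

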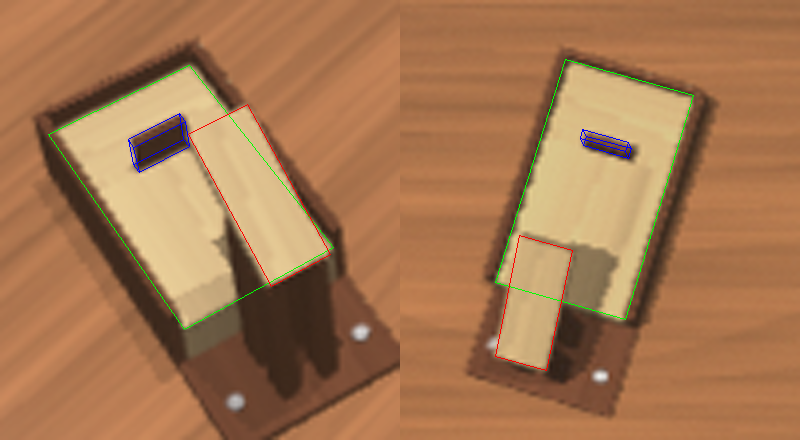

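```bash
cat >> h.py <<'E'
from scipy.spatial.transform import Rotation as Rn
def plan(pos,ang):
    """target TCP, jaw (tool x) world angle rad mod pi, tool down"""
    o=ctrl.get_obs();R=Rn.from_rotvec(o['orientation']);M=R.as_matrix()
    best=None
    for a in(ang,ang+np.pi):
        x=np.array([np.cos(a),np.sin(a),0]);z=np.array([0,0,-1.]);T=np.c_[x,np.cross(z,x),z]
        r=Rn.from_matrix(M.T@T).as_rotvec()
        if best is None or np.linalg.norm(r)<np.linalg.norm(best):best=r
    s=M.T@(np.array(pos,float)-o['ee_pos'])
    print('t %.2f ee %s w %.1f q6 %.2f yaw %.2f F %s'%(o['t'],o['ee_pos'].round(1),o['width'],o['qpos'][5],np.arctan2(M[1,0],M[0,0]),np.round(o['ft_force'],1)),'shift/150',(s/150).round(3),'turn/60',(best/np.radians(60)).round(3))
E
python3 - <<'E'
from h import *
plan([630,173.5,300],-.27)
S=[]
im=ctrl.get_image('top')
a=crop(im,300,110,200,200,3)
draw(a,im,box(534.5,-106,.245,150,120,0,35),(0,255,0),3,np.array((300,110)))
draw(a,im,box(564.5,-302.5,-.175,90,50,50,58),(255,0,0),3,np.array((300,110)))
cv2.imwrite('pics/tr0.png',a)
E
```

```text
t 1.60 ee [ 172.  -600.9  222.7] w 87.8 q6 -0.02 yaw -1.29 F [ 0.7  0.5 -0.2] shift/150 [-4.123 -4.356 -0.515] turn/60 [-0.     0.    -0.976]
```

View pics/tr0.png

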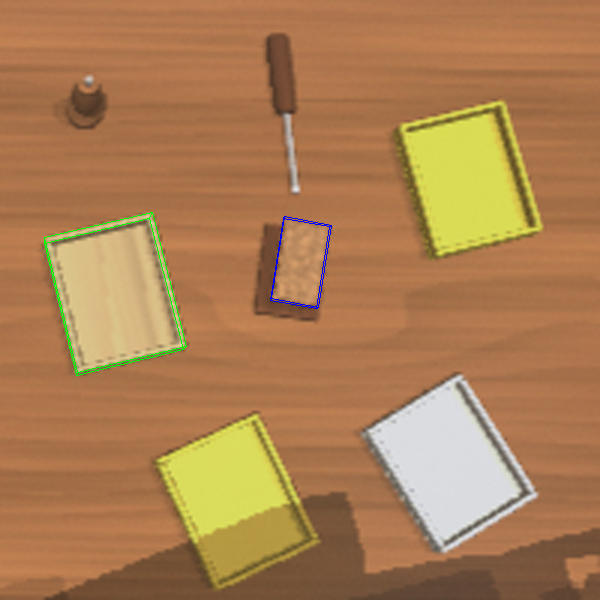

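>>> {"op": "move_arm", "data": {"motion": [[[-0.16,-0.17,-0.1],[0,0,0]],[[-0.33,-0.35,-0.2],[0,0,0]],[[-0.5,-0.52,-0.3],[0,0,0]],[[-0.66,-0.7,-0.4],[0,0,0]],[[-0.82,-0.87,-0.5],[0,0,0]]], "gripper": 0.5}}

```text
t: 2.28
ee_pos: [264.2, -445.6, 298.3]
orientation: [2.508, -1.891, 0.0]
ft_force: [0.0, 0.4, -0.3]
width: 44.8
```

>>> {"op": "move_arm", "data": {"motion": [[[-0.16,-0.17,0],[0,0,0]],[[-0.33,-0.35,0],[0,0,0]],[[-0.5,-0.52,0],[0,0,0]],[[-0.66,-0.7,0],[0,0,0]],[[-0.82,-0.87,0],[0,0,0]]]}}

```text
t: 2.9
ee_pos: [355.8, -291.5, 297.9]
orientation: [-2.508, 1.891, -0.001]
ft_force: [0.6, -0.6, -1.3]
width: 43.7
```

>>> {"op": "move_arm", "data": {"motion": [[[-0.16,-0.17,0],[0,0,0]],[[-0.33,-0.35,0],[0,0,0]],[[-0.5,-0.52,0],[0,0,0]],[[-0.66,-0.7,0],[0,0,0]],[[-0.82,-0.87,0],[0,0,0]]]}}

```text
t: 3.52
ee_pos: [447.5, -137.2, 297.9]
orientation: [-2.509, 1.891, -0.001]
ft_force: [-0.1, 0.2, -1.2]
width: 43.8
```

>>> {"op": "move_arm", "data": {"motion": [[[-0.16,-0.17,0],[0,0,0]],[[-0.33,-0.35,0],[0,0,0]],[[-0.5,-0.52,0],[0,0,0]],[[-0.66,-0.7,0],[0,0,0]],[[-0.82,-0.87,0],[0,0,0]]]}}

```text
t: 4.15
ee_pos: [539.1, 16.9, 297.8]
orientation: [-2.509, 1.891, -0.0]
ft_force: [0.3, -0.6, 0.4]
width: 44.0
```

>>> {"op": "move_arm", "data": {"motion": [[[-0.16,-0.17,0],[0,0,-0.15]],[[-0.33,-0.35,0],[0,0,-0.3]],[[-0.5,-0.52,0],[0,0,-0.45]],[[-0.66,-0.7,0],[0,0,-0.6]],[[-0.82,-0.87,0],[0,0,-0.75]]]}}

```text
t: 4.78
ee_pos: [630.6, 171.1, 297.6]
orientation: [3.043, -0.779, 0.0]
ft_force: [1.1, 0.1, 0.1]
width: 43.9
```

```bash
python3 -c "
from h import *
plan([630,173.5,120],-.27)"
```

```text
t 4.78 ee [630.6 171.1 297.6] w 43.9 q6 0.75 yaw -0.50 F [1.1 0.1 0.1] shift/150 [-0.011 -0.012  1.184] turn/60 [ 0.    -0.    -0.221]
```

>>> {"op": "move_arm", "data": {"motion": [[[0,0,0.2],[0,0,-0.11]],[[-0.01,-0.01,0.4],[0,0,-0.22]],[[-0.01,-0.01,0.6],[0,0,-0.22]],[[-0.01,-0.01,0.8],[0,0,-0.22]],[[-0.01,-0.01,1],[0,0,-0.22]]]}}

```text
t: 5.4
ee_pos: [629.5, 172.0, 146.7]
orientation: [-3.112, 0.432, -0.0]
ft_force: [0.5, 0.4, -0.7]
width: 43.8
```

```bash
python3 -c "
from h import *
plan([630,173.5,47],-.27)
S=[]
for c,o in(('side',(200,215)),('top',(200,140))):
    im=ctrl.get_image(c);S.append(crop(im,o[0],o[1],100,110,4))
cv2.imwrite('pics/pre.png',np.hstack(S))"
```

```text
t 5.40 ee [629.5 172.  146.7] w 43.8 q6 0.52 yaw -0.28 F [ 0.5  0.4 -0.7] shift/150 [ 0.    -0.01   0.665] turn/60 [-0.    -0.    -0.006]
```

View pics/pre.png

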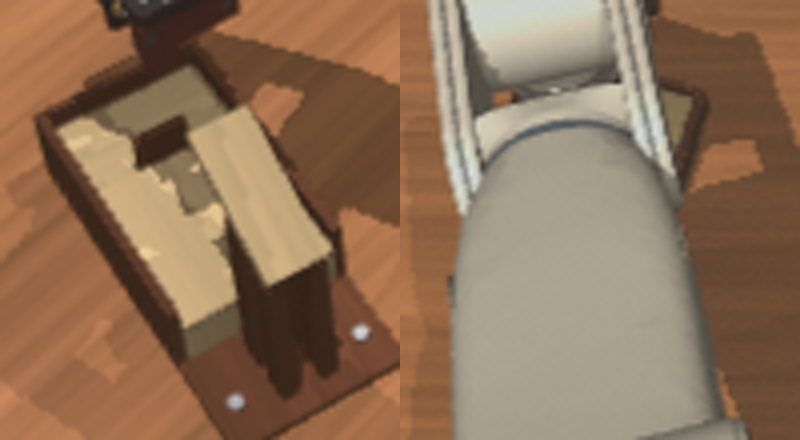

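>>> {"op": "move_arm", "data": {"motion": [[[0,0,0.2],[0,0,0]],[[0,-0.01,0.4],[0,0,0]],[[0,-0.01,0.55],[0,0,0]],[[0,-0.01,0.66],[0,0,0]],[[0,-0.01,0.66],[0,0,0]]]}}

```text
t: 6.12
ee_pos: [629.6, 173.4, 48.3]
orientation: [3.111, -0.432, -0.002]
ft_force: [-0.0, 0.1, 0.3]
width: 43.7
```

```bash
python3 -c "
from h import *
plan([630,173.5,47],-.27)
S=[]
for c,o in(('side',(170,175)),):
    im=ctrl.get_image(c);S.append(crop(im,o[0],o[1],130,130,4))
cv2.imwrite('pics/pre2.png',np.hstack(S))"
```

```text
t 6.12 ee [629.6 173.4  48.3] w 43.7 q6 0.53 yaw -0.28 F [-0.   0.1  0.3] shift/150 [ 0.002 -0.002  0.009] turn/60 [ 0.001  0.001 -0.006]
```

View pics/pre2.png

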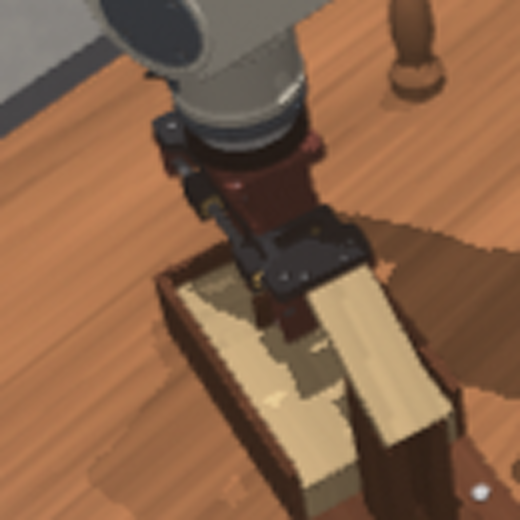

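The fingers straddle the spacer in the picture (about 285,310), clear of lip and rim. Close.

>>> {"op": "move_arm", "data": {"motion": [[[0,0,0.01],[0,0,0]],[[0,0,0.01],[0,0,0]],[[0,0,0.01],[0,0,0]],[[0,0,0.01],[0,0,0]],[[0,0,0.01],[0,0,0]]], "gripper": 0}}

```text
t: 6.8
ee_pos: [630.0, 173.5, 47.5]
orientation: [-3.112, 0.432, -0.0]
ft_force: [-0.4, -0.2, 2.5]
width: 7.6
```

>>> {"op": "move_arm", "data": {"motion": [[[0,0,-0.04],[0,0,0]],[[0,0,-0.1],[0,0,0]],[[0,0,-0.18],[0,0,0]],[[0,0,-0.28],[0,0,0]],[[0,0,-0.4],[0,0,0]]]}}

```text
t: 7.42
ee_pos: [630.0, 173.5, 108.5]
orientation: [-3.112, 0.433, -0.0]
ft_force: [0.8, 0.5, 0.3]
width: 7.8
```

>>> {"op": "move_arm", "data": {"motion": [[[0,0,-0.2],[0,0,0]],[[0,0,-0.4],[0,0,0]],[[0,0,-0.6],[0,0,0]],[[0,0,-0.8],[0,0,0]],[[0,0,-1],[0,0,0]]]}}

```text
t: 8.05
ee_pos: [629.8, 173.4, 259.5]
orientation: [-3.111, 0.432, -0.001]
ft_force: [-0.2, 0.6, -0.6]
width: 7.8
```

```bash
python3 -c "
from h import *
plan([534.5,-106,250],.245)
plan([534.5,-106,250],.245+1.571)
im=ctrl.get_image('side');cv2.imwrite('pics/l1.png',crop(im,170,100,150,150,4))"
```

```text
t 8.05 ee [629.8 173.4 259.5] w 7.8 q6 0.53 yaw -0.28 F [-0.2  0.6 -0.6] shift/150 [-0.103  1.966  0.062] turn/60 [-0.    -0.001 -0.498]
t 8.05 ee [629.8 173.4 259.5] w 7.8 q6 0.53 yaw -0.28 F [-0.2  0.6 -0.6] shift/150 [-0.103  1.966  0.062] turn/60 [-1.000e-03 -0.000e+00  1.002e+00]
```

View pics/l1.png

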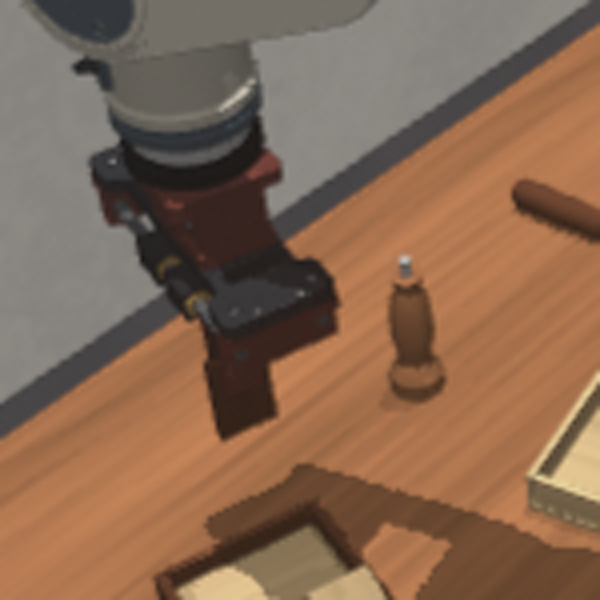

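>>> {"op": "move_arm", "data": {"motion": [[[-0.01,0.2,0],[0,0,0]],[[-0.02,0.4,0],[0,0,0]],[[-0.03,0.6,0],[0,0,0]],[[-0.04,0.8,0],[0,0,0]],[[-0.05,1,0],[0,0,0]]]}}

```text
t: 8.72
ee_pos: [581.3, 30.3, 257.8]
orientation: [-3.112, 0.432, -0.001]
ft_force: [1.1, 0.8, -0.8]
width: 7.8
```

>>> {"op": "move_arm", "data": {"motion": [[[-0.01,0.2,0.1],[0,0,-0.1]],[[-0.02,0.4,0.2],[0,0,-0.2]],[[-0.03,0.6,0.3],[0,0,-0.3]],[[-0.04,0.8,0.4],[0,0,-0.4]],[[-0.05,0.97,0.5],[0,0,-0.5]]]}}

```text
t: 9.35
ee_pos: [534.6, -107.8, 182.4]
orientation: [3.117, 0.392, 0.001]
ft_force: [-0.3, -0.4, -0.6]
width: 7.7
```

```bash
python3 -c "
from h import *
plan([534.5,-106,51],.245)"
```

```text
t 9.35 ee [ 534.6 -107.8  182.4] w 7.7 q6 -0.47 yaw 0.25 F [-0.3 -0.4 -0.6] shift/150 [ 0.002 -0.012  0.876] turn/60 [ 0.    -0.001  0.005]
```

>>> {"op": "move_arm", "data": {"motion": [[[0,-0.01,0.2],[0,0,0]],[[0,-0.01,0.4],[0,0,0]],[[0,-0.01,0.6],[0,0,0]],[[0,-0.01,0.78],[0,0,0]],[[0,-0.01,0.87],[0,0,0]]]}}

```text
t: 9.98
ee_pos: [534.0, -105.2, 50.9]
orientation: [-3.117, -0.388, 0.002]
ft_force: [0.0, 0.3, 0.9]
width: 7.4
```

>>> {"op": "move_arm", "data": {"motion": [[[0,0,0],[0,0,0]],[[0,0,0],[0,0,0]],[[0,0,0],[0,0,0]],[[0,0,0],[0,0,0]],[[0,0,0],[0,0,0]]], "gripper": 0.55}}

```text
t: 10.6
ee_pos: [534.7, -105.3, 52.0]
orientation: [3.117, 0.388, 0.001]
ft_force: [-0.5, -0.0, -0.0]
width: 48.3
```

```bash
python3 -c "
from h import *
plan([564.5,-302.5,200],-.175+1.571)
im=ctrl.get_image('side');cv2.imwrite('pics/l2.png',crop(im,270,150,150,120,4))"
```

```text
t 10.60 ee [ 534.7 -105.3   52. ] w 48.3 q6 -0.46 yaw 0.25 F [-0.5 -0.  -0. ] shift/150 [-0.129  1.323 -0.986] turn/60 [ 1.000e-03 -0.000e+00 -1.097e+00]
```

View pics/l2.png

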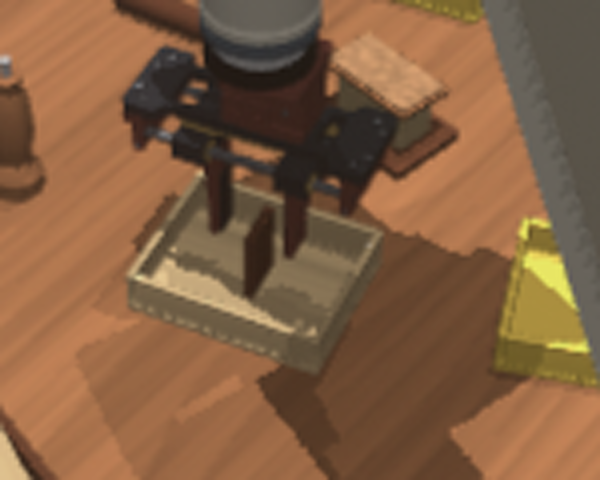

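>>> {"op": "move_arm", "data": {"motion": [[[0,0,-0.1],[0,0,0]],[[0,0,-0.3],[0,0,0]],[[0,0,-0.55],[0,0,0]],[[0,0,-0.8],[0,0,0]],[[0,0,-1],[0,0,0]]]}}

```text
t: 11.28
ee_pos: [534.8, -105.3, 204.4]
orientation: [3.117, 0.388, 0.003]
ft_force: [0.1, -0.7, -0.2]
width: 48.4
```

>>> {"op": "move_arm", "data": {"motion": [[[-0.02,0.2,0],[0,0,-0.17]],[[-0.05,0.4,0],[0,0,-0.34]],[[-0.07,0.6,0],[0,0,-0.51]],[[-0.09,0.8,0],[0,0,-0.68]],[[-0.11,1,0],[0,0,-0.85]]], "gripper": 1}}

```text
t: 11.9
ee_pos: [555.3, -255.7, 202.8]
orientation: [2.642, 1.699, 0.001]
ft_force: [0.4, -0.1, -0.2]
width: 87.4
```

```bash
python3 -c "
from h import *
plan([564.5,-302.5,110],-.175+1.571)"
```

```text
t 11.90 ee [ 555.3 -255.7  202.8] w 87.4 q6 -1.59 yaw 1.14 F [ 0.4 -0.1 -0.2] shift/150 [-0.258  0.185  0.619] turn/60 [ 0.001  0.    -0.241]
```

>>> {"op": "move_arm", "data": {"motion": [[[-0.08,0.06,0.1],[0,0,-0.12]],[[-0.17,0.12,0.2],[0,0,-0.24]],[[-0.26,0.18,0.35],[0,0,-0.24]],[[-0.26,0.18,0.5],[0,0,-0.24]],[[-0.26,0.18,0.6],[0,0,-0.24]]]}}

```text
t: 12.52
ee_pos: [563.1, -301.6, 111.4]
orientation: [-2.414, -2.01, 0.0]
ft_force: [0.0, 0.5, -0.2]
width: 87.4
```

```bash
python3 -c "
from h import *
plan([564.5,-302.5,37],-.175+1.571)
im=ctrl.get_image('side');cv2.imwrite('pics/l3.png',crop(im,290,100,150,120,4))"
```

```text
t 12.53 ee [ 563.1 -301.6  111.4] w 87.4 q6 -1.90 yaw 1.39 F [ 0.   0.5 -0.2] shift/150 [-0.005  0.011  0.496] turn/60 [-0.    -0.    -0.007]
```

View pics/l3.png

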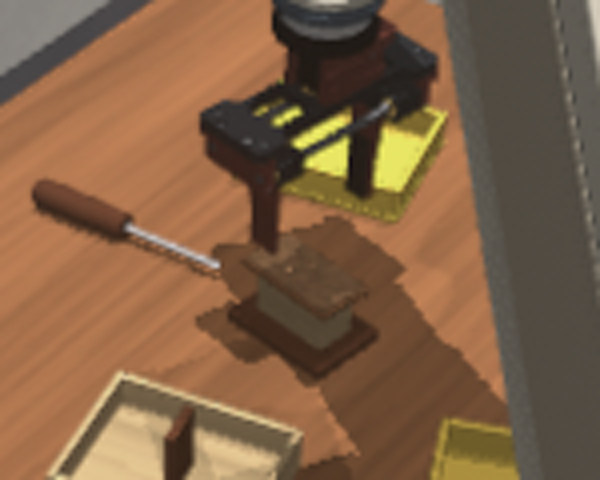

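>>> {"op": "move_arm", "data": {"motion": [[[-0.01,0.01,0.12],[0,0,0]],[[-0.01,0.01,0.24],[0,0,0]],[[-0.01,0.01,0.36],[0,0,0]],[[-0.01,0.01,0.46],[0,0,0]],[[-0.01,0.01,0.5],[0,0,0]]]}}

```text
t: 13.2
ee_pos: [564.0, -302.9, 35.2]
orientation: [-2.413, -2.009, 0.001]
ft_force: [0.4, -0.1, 0.1]
width: 87.8
```

```bash
python3 -c "
from h import *
plan([564.5,-302.5,37],-.175+1.571)
im=ctrl.get_image('side');cv2.imwrite('pics/l4.png',crop(im,310,110,120,100,5))"
```

```text
t 13.20 ee [ 564.  -302.9   35.2] w 87.8 q6 -1.90 yaw 1.39 F [ 0.4 -0.1  0.1] shift/150 [ 0.003  0.003 -0.012] turn/60 [-0.002 -0.001 -0.007]
```

View pics/l4.png

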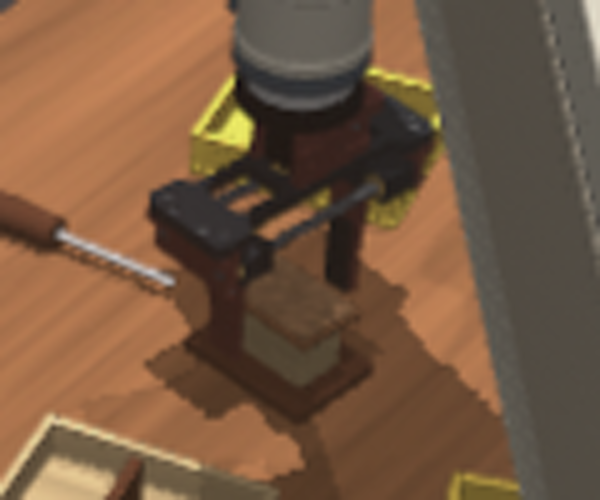

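```bash
python3 -c "
from h import *
im=ctrl.get_image('side');o=np.array((310,110));a=crop(im,310,110,120,100,6)
draw(a,im,box(564.5,-302.5,-.175,90,50,50,58),(255,0,0),6,o)
for s in(1,-1):
  draw(a,im,box(564-s*44*np.sin(-.18),-302.9+s*44*np.cos(-.18),-.18,20,1,35,75),(0,255,0),6,o)
cv2.imwrite('pics/l5.png',a)
for d in ctrl.pinpoint('side','caul'):print(d)
"
```

```text
{'location': [564.2, -301.4, 48.7], 'p': 0.64}
{'location': [593.3, 185.8, 44.9], 'p': 0.27}
```

View pics/l5.png

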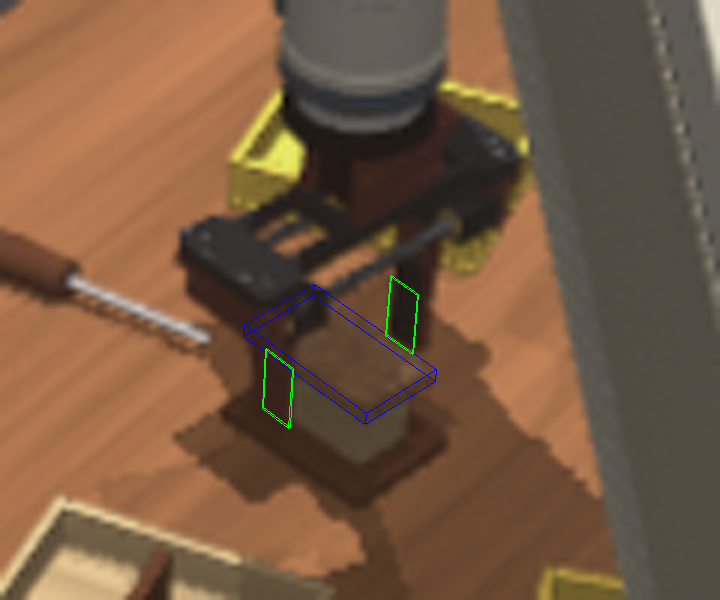

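>>> {"op": "move_arm", "data": {"motion": [[[0,0,-0.01],[0,0,0]],[[0,0,-0.01],[0,0,0]],[[0,0,-0.01],[0,0,0]],[[0,0,-0.01],[0,0,0]],[[0,0,-0.01],[0,0,0]]], "gripper": 0}}

```text
t: 13.98
ee_pos: [564.7, -303.2, 38.4]
orientation: [2.414, 2.01, 0.0]
ft_force: [-0.7, 1.1, 1.9]
width: 49.8
```

>>> {"op": "move_arm", "data": {"motion": [[[0,0,-0.05],[0,0,0]],[[0,0,-0.15],[0,0,0]],[[0,0,-0.35],[0,0,0]],[[0,0,-0.65],[0,0,0]],[[0,0,-1],[0,0,0]]]}}

```text
t: 14.6
ee_pos: [564.1, -303.0, 189.9]
orientation: [-2.414, -2.01, 0.001]
ft_force: [0.8, -0.9, -0.6]
width: 49.9
```

```bash
python3 -c "
from h import *
plan([547.8,196.2,280],-.27+1.571)
im=ctrl.get_image('side');cv2.imwrite('pics/l6.png',crop(im,270,50,170,150,4))"
```

```text
t 14.60 ee [ 564.1 -303.   189.9] w 49.9 q6 -1.90 yaw 1.39 F [ 0.8 -0.9 -0.6] shift/150 [ 3.254 -0.71  -0.599] turn/60 [-0.001 -0.     0.084]
```

View pics/l6.png

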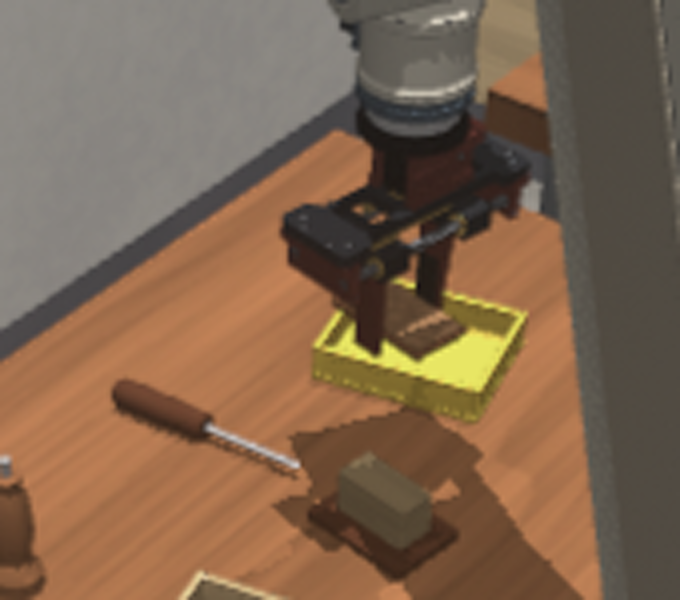

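>>> {"op": "move_arm", "data": {"motion": [[[0.15,-0.03,-0.12],[0,0,0]],[[0.3,-0.07,-0.24],[0,0,0]],[[0.47,-0.1,-0.36],[0,0,0]],[[0.64,-0.14,-0.48],[0,0,0]],[[0.81,-0.18,-0.6],[0,0,0]]]}}

```text
t: 15.28
ee_pos: [559.1, -176.3, 278.5]
orientation: [-2.412, -2.011, 0.001]
ft_force: [0.0, -0.6, 0.2]
width: 49.7
```

>>> {"op": "move_arm", "data": {"motion": [[[0.16,-0.03,0],[0,0,0]],[[0.32,-0.07,0],[0,0,0]],[[0.48,-0.1,0],[0,0,0]],[[0.64,-0.14,0],[0,0,0]],[[0.81,-0.18,0],[0,0,0]]]}}

```text
t: 15.9
ee_pos: [554.2, -52.3, 278.0]
orientation: [-2.412, -2.011, 0.002]
ft_force: [0.1, 0.2, -0.6]
width: 49.5
```

>>> {"op": "move_arm", "data": {"motion": [[[0.16,-0.03,0],[0,0,0]],[[0.32,-0.07,0],[0,0,0]],[[0.48,-0.1,0],[0,0,0]],[[0.64,-0.14,0],[0,0,0]],[[0.81,-0.18,0],[0,0,0]]]}}

```text
t: 16.52
ee_pos: [549.4, 71.8, 277.9]
orientation: [-2.412, -2.011, 0.002]
ft_force: [0.3, 0.7, -0.0]
width: 49.7
```

>>> {"op": "move_arm", "data": {"motion": [[[0.16,-0.03,0],[0,0,0.02]],[[0.32,-0.07,0],[0,0,0.04]],[[0.48,-0.1,0],[0,0,0.08]],[[0.64,-0.14,0],[0,0,0.08]],[[0.81,-0.18,0],[0,0,0.08]]]}}

```text
t: 17.15
ee_pos: [544.6, 195.9, 277.9]
orientation: [-2.495, -1.908, 0.003]
ft_force: [0.3, 1.1, -0.1]
width: 50.0
```

```bash
python3 -c "
from h import *
plan([547.8,196.2,200],-.27+1.571)
for c in('side','top'):
  im=ctrl.get_image(c);print([(round(d['p'],2),d['location']) for d in ctrl.pinpoint(c,'lip')])"
```

```text
t 17.15 ee [544.6 195.9 277.9] w 50.0 q6 -0.98 yaw 1.31 F [ 0.3  1.1 -0.1] shift/150 [0.008 0.021 0.519] turn/60 [-0.001  0.001  0.005]
[(0.89, [532.7, 207.6, 178.5])]
[]
```

```bash
python3 - <<'E'
from h import *
S=[]
for c,o,w in(('side',(235,235),50),('top',(215,190),50)):
    im=ctrl.get_image(c);im['pixels']=cv2.imread(f'pics/{c}0.png')[:,:,::-1];k=8
    for dr in(0,1):
        a=crop(im,o[0],o[1],50,60,k)
        if dr:
            x,y,yw=528.5,202,-.27;cc,s=np.cos(yw),np.sin(yw)
            P=box(x-43.5*cc,y-43.5*s,yw,87,40,180,180);P[[0,3,4,7],2]-=50.2;draw(a,im,P,(0,0,255),k,np.array(o))
        S.append(a)
cv2.imwrite('pics/lip.png',cv2.resize(np.vstack([np.hstack(S[:2]),np.hstack(S[2:])]),None,fx=.62,fy=.62))
E
```

```text
(no output)
```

View pics/lip.png

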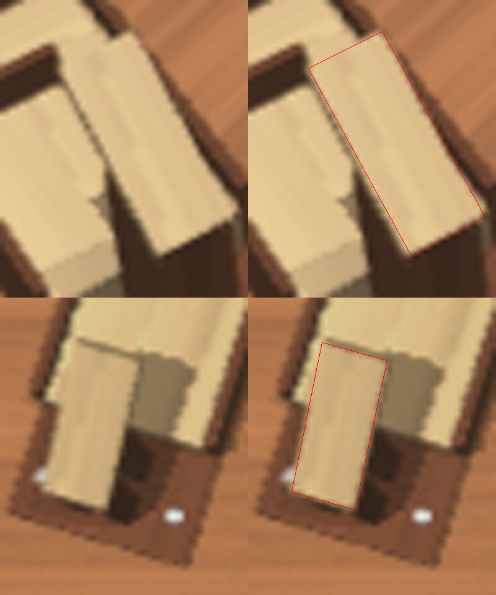

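>>> {"op": "move_arm", "data": {"motion": [[[0,0,0.12],[0,0,0]],[[0.01,0.02,0.25],[0,0,0]],[[0.01,0.02,0.38],[0,0,0]],[[0.01,0.02,0.5],[0,0,0]],[[0.01,0.02,0.52],[0,0,0]]]}}

```text
t: 18.08
ee_pos: [548.6, 194.4, 197.9]
orientation: [-2.496, -1.906, 0.005]
ft_force: [-0.8, 0.4, -1.1]
width: 49.5
```

```bash
python3 -c "
from h import *
plan([548.3,196.7,172.5],-.27+1.571)
e=ctrl.get_obs()['ee_pos']
im=ctrl.get_image('side');o=np.array((190,160));a=crop(im,190,160,130,120,6);b=a.copy()
draw(a,im,box(e[0],e[1],-.27,90,50,e[2]+11.6,e[2]+19.6),(255,0,0),6,o)
cv2.imwrite('pics/c1.png',a);cv2.imwrite('pics/c1b.png',b)"
```

```text
t 18.07 ee [548.6 194.4 197.9] w 49.5 q6 -0.98 yaw 1.30 F [-0.8  0.4 -1.1] shift/150 [ 0.015 -0.005  0.17 ] turn/60 [-0.003  0.002  0.004]
```

View pics/c1.png

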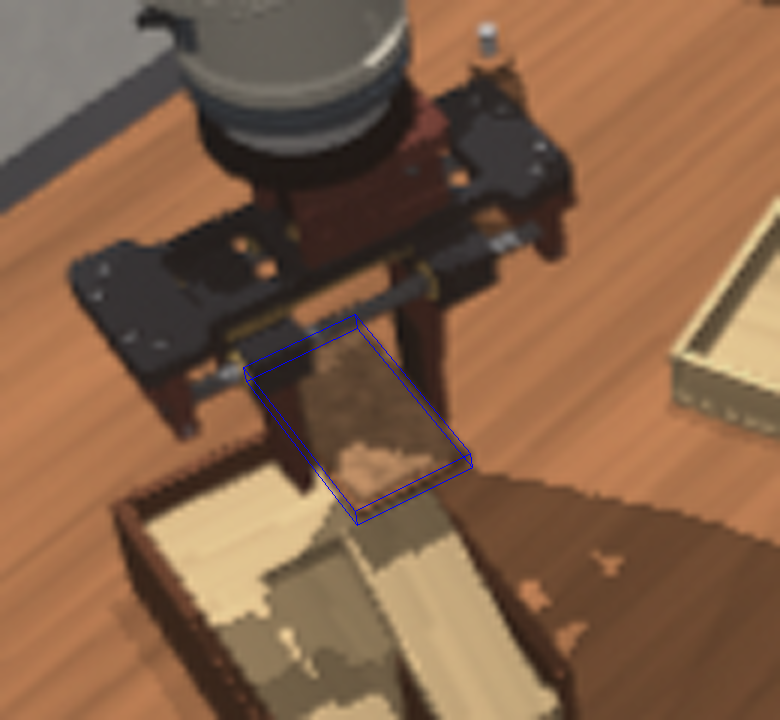

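View pics/c1b.png

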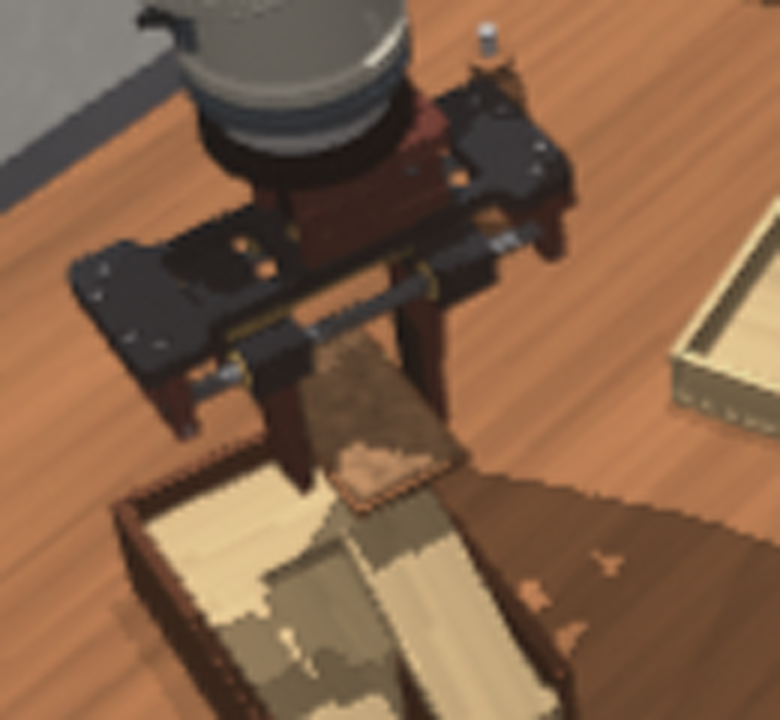

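>>> {"op": "move_arm", "data": {"motion": [[[0,0,0.05],[0,0,0]],[[0.01,0,0.1],[0,0,0]],[[0.01,0,0.14],[0,0,0]],[[0.01,0,0.17],[0,0,0]],[[0.01,0,0.17],[0,0,0]]]}}

```text
t: 18.75
ee_pos: [549.8, 196.3, 174.3]
orientation: [-2.496, -1.907, 0.001]
ft_force: [-0.7, 0.1, -0.4]
width: 49.7
```

```bash
python3 -c "
from h import *
plan([547.3,197,172.5],-.27+1.571)
im=ctrl.get_image('side');a=crop(im,200,180,110,100,7)
cv2.imwrite('pics/c2.png',a)"
```

```text
t 18.75 ee [549.8 196.3 174.3] w 49.7 q6 -0.98 yaw 1.31 F [-0.7  0.1 -0.4] shift/150 [ 0.    -0.017  0.012] turn/60 [-0.001  0.     0.004]
```

View pics/c2.png

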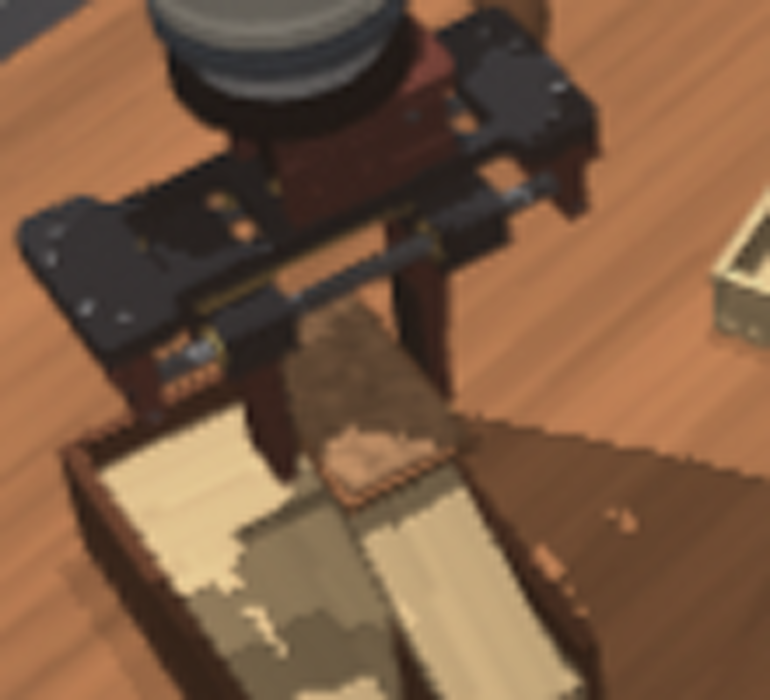

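>>> {"op": "move_arm", "data": {"motion": [[[0,-0.01,0.01],[0,0,0]],[[0,-0.01,0.01],[0,0,0]],[[0,-0.01,0.01],[0,0,0]],[[0,-0.01,0.01],[0,0,0]],[[0,-0.01,0.01],[0,0,0]]]}}

```text
t: 19.42
ee_pos: [548.6, 196.8, 173.2]
orientation: [2.496, 1.907, 0.0]
ft_force: [0.1, -0.1, -0.8]
width: 49.4
```

```bash
python3 -c "
from h import *
for i in range(4):
  plan([547.5,197,172.5],-.27+1.571);ctrl.get_image('side')"
```

```text
t 19.43 ee [548.6 196.8 173.2] w 49.4 q6 -0.98 yaw 1.30 F [ 0.1 -0.1 -0.8] shift/150 [-0.001 -0.008  0.005] turn/60 [ 0.    -0.     0.004]
t 19.48 ee [548.6 196.7 173.2] w 49.9 q6 -0.98 yaw 1.31 F [-0.1  0.6 -1. ] shift/150 [-0.    -0.007  0.005] turn/60 [0.    0.    0.004]
t 19.52 ee [548.6 196.8 173.2] w 50.0 q6 -0.98 yaw 1.30 F [ 0.3 -0.2 -1. ] shift/150 [-0.    -0.007  0.005] turn/60 [ 0.    -0.     0.004]
t 19.57 ee [548.6 196.8 173.2] w 49.5 q6 -0.98 yaw 1.31 F [ 1.3  0.1 -1.3] shift/150 [-0.    -0.007  0.005] turn/60 [-0.    -0.     0.004]
```

Pose is 20 mm past the lip, ~4–5 mm above. Release.

>>> {"op": "move_arm", "data": {"motion": [[[0,0,0],[0,0,0]],[[0,0,0],[0,0,0]],[[0,0,0],[0,0,0]],[[0,0,0],[0,0,0]],[[0,0,0],[0,0,0]]], "gripper": 1}}

```text
t: 20.25
ee_pos: [548.6, 196.8, 173.2]
orientation: [2.496, 1.908, 0.0]
ft_force: [0.3, 0.4, 0.7]
width: 87.5
```

```bash
python3 -c "
from h import *
plan([547.5,197,172.5],-.27+1.571)
im=ctrl.get_image('side');a=crop(im,200,180,110,100,7)
cv2.imwrite('pics/c3.png',a)"
```

```text
t 20.25 ee [548.6 196.8 173.2] w 87.5 q6 -0.98 yaw 1.31 F [0.3 0.4 0.7] shift/150 [-0.    -0.007  0.005] turn/60 [0.    0.    0.004]
```

View pics/c3.png

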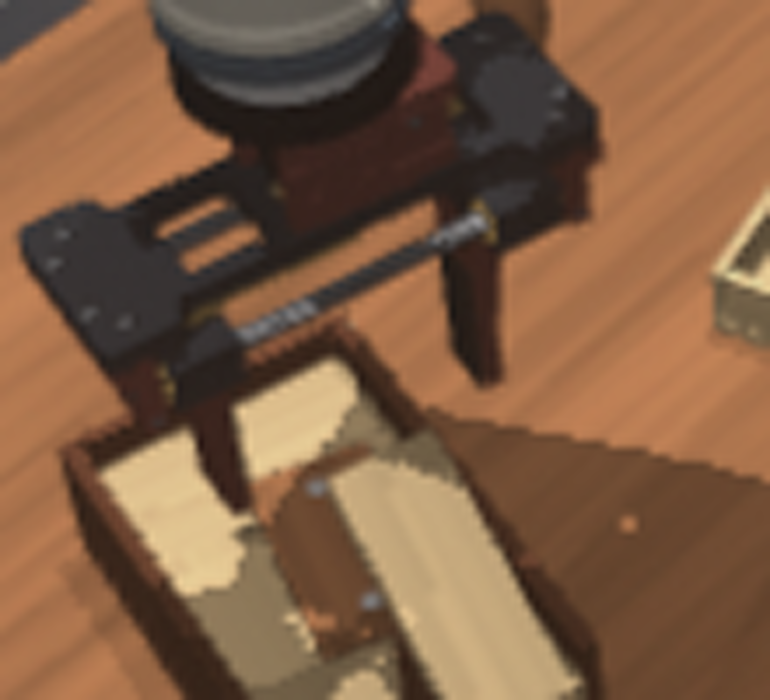

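The bare face with its two discs (315,487 and 372,600) is up on the bed. Raise and check.

>>> {"op": "move_arm", "data": {"motion": [[[0,0,-0.15],[0,0,0]],[[0,0,-0.35],[0,0,0]],[[0,0,-0.55],[0,0,0]],[[0,0,-0.75],[0,0,0]],[[0,0,-0.95],[0,0,0]]]}}

```text
t: 20.92
ee_pos: [548.4, 196.7, 316.7]
orientation: [2.496, 1.908, 0.0]
ft_force: [0.6, -0.6, 0.2]
width: 87.5
```

>>> {"op": "move_arm", "data": {"motion": [[[-0.2,0,0],[0,0,0]],[[-0.4,0,0],[0,0,0]],[[-0.6,0,0],[0,0,0]],[[-0.8,0,0],[0,0,0]],[[-1,0,0],[0,0,0]]]}}

```text
t: 21.55
ee_pos: [508.8, 51.1, 315.7]
orientation: [2.496, 1.908, 0.0]
ft_force: [0.6, -0.0, -0.7]
width: 87.8
```

```bash
python3 - <<'E'
from h import *
S=[]
for c,o in(('side',(200,170)),('top',(200,100))):
    im=ctrl.get_image(c);S.append(crop(im,o[0],o[1],195,150,2))
    for n in('caul','spacer','clamp','glue','driver'):print(c,n,[(round(d['p'],2),np.round(d['location'])) for d in ctrl.pinpoint(c,n)][:3])
cv2.imwrite('pics/f.png',np.hstack(S))
im=ctrl.get_image('side');o=np.array((205,220));a=crop(im,205,220,100,90,7)
x,y,w=529,202,-.27
P=box(x+70*np.cos(w),y+70*np.sin(w),w,190,108,42,42);draw(a,im,P,(0,255,0),7,o);cv2.imwrite('pics/f2.png',a)
E
```

```text
side caul [(0.7, array([595., 175.,  49.]))]
side spacer [(0.61, array([ 536., -107.,    3.]))]
side clamp [(0.79, array([742., -71.,   2.])), (0.57, array([ 562., -302.,    3.]))]
side glue [(0.77, array([375., 419.,   1.]))]
side driver [(0.65, array([ 743., -298.,    4.]))]
top caul [(0.58, array([594., 177.,  48.]))]
top spacer [(0.55, array([ 532., -107.,   10.]))]
top clamp [(0.44, array([739., -73.,  -1.]))]
top glue [(0.85, array([375., 418.,  -1.]))]
top driver [(0.61, array([ 744., -299.,   -0.]))]
```

View pics/f.png

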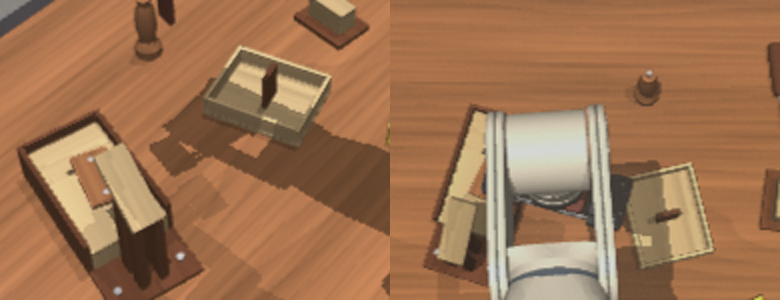

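View pics/f2.png

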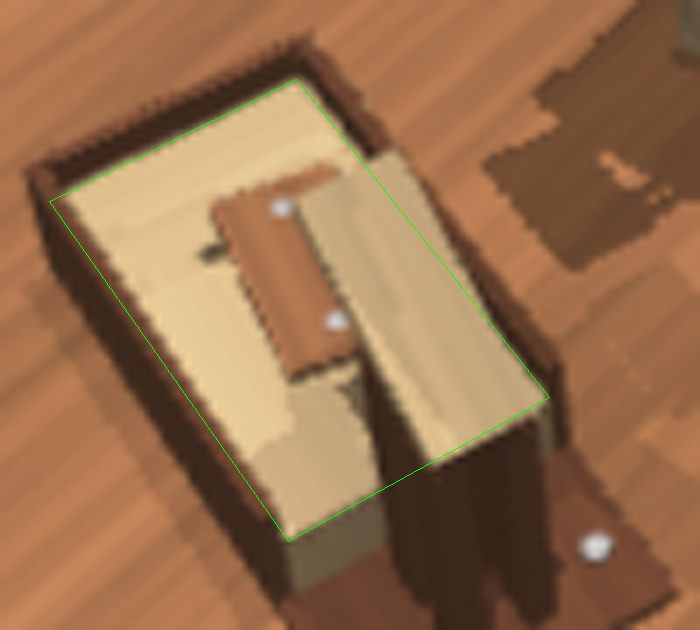

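```bash
python3 -c "
from workcell import ctrl
print(ctrl.close_job())"
```

```text
the job is handed in; nothing more can be done
None
```

The spacer is in the plywood tray. The caul tipped over the lip and lies cork down on the landing bed. I handed the job in at about 22 s of the 64 s allowed; it reports no verdict.

- **Spacer:** it is standing upright at the middle of the plywood tray, let go, with both cameras placing it near (534, -107). I left the yellow and white look-alike trays alone.
- **Caul:** I released it level, about 20 mm past the lip and 4–5 mm above it. The side picture shows its bare face with both steel discs up. Both cameras place it at jig x about 70, y about -7 mm, with the bare face at about 48–49 mm. That is clear of the rims. I judged how level it is from the picture and did not measure the angle.
- **Bystanders:** the clamp, glue jar and screwdriver read within about 5 mm of where they started, which is within the networks' error.
- **Robot:** it is raised clear and touching nothing.

**Disagreements:**
- Just before release, one lip reading was about 6 mm off the earlier ones. I kept the position where the ramp outline matched both pictures.
- The held caul also showed about 1 pixel off its predicted outline, which I allowed for with a slight shift.

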